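# Free the seized stoppers and fit the probes of a dry-block incubator

## Robot

A 7-joint arm with a two-finger parallel gripper is mounted at the origin on the work surface. World frame = base frame: x ahead of the robot, y to its left, z up, the work surface at z = 0. Lengths are in m, angles in degrees, forces in N, time in s.
With the tool pointing down it reaches from about 0.35 to 0.775 m from the base axis. Payload 3.1 kg.
Tool frame: the origin (TCP) lies on the centre line of the jaws, within the pads' length; the fingertips stand 17 mm ahead of it and the grasp point (between the pads) lies 2 mm behind it (robot.tip_reach is the distance from the TCP to the fingertips, in m); z points along the fingers, y is the line along which they close (so a half turn about z gives the same grasp; the last joint's range is limited). The gripper opens to 85 mm and grips with 20 to 120 N. Pads are 22 mm wide; open, the fingers measure 114 mm over their backs; the gripper's body (76 mm by 85 mm) begins 54 mm behind the grasp point. The pads swing forward as they close: fully open they stand 13 mm farther back than shut.
Start: joints at [-78.707, 17.813, 0.802, 86.603, -0.252, 75.585, -1.558], TCP at [0.13, 0.534, 0.248] pointing down, gripper open.
Joint ranges: [-154.91, 154.91], [-16.99, 109.72], [-72.82, 74.43], [7.12, 147.25], [-82.49, 262.49], [11.32, 116.49], [-174.64, 174.64]. Speed limits (degrees/s): [159.86, 159.86, 180, 180, 180, 180, 180].

## Interface

Orientations are given as [roll, pitch, yaw] about the fixed x, y, z axes, in that order (R = Rz(yaw) Ry(pitch) Rx(roll)).
In Python, from station import robot, fingers, vision, workorder, recognise gives the robot as it stands. Calls block until the motion is done:
- robot.move_to(position, orientation): joint-space move of the TCP to a pose.
- robot.line_to(position, orientation=None, velocity=0.15, f_stop=None): straight line of the TCP; orientation=None keeps the orientation; velocity is the mean speed in m/s. With f_stop (N) it stops when the force on the tool has changed by that much, and returns True; else False.
- robot.move_j(angles): joint-space move.
- fingers.gripper_to(opening, force=None): opening from 0.0 (shut) to 1.0 (fully open); force is the grip in N (None keeps the last); returns when the fingers have stopped.
- robot.pause(seconds).
- robot.inverse_kinematics(position, orientation): joint angles nearest the present ones, or None.
- vision.grab_frame(name): name is "scene" or "top"; returns the picture (420x560x3 uint8, red, green, blue); there is no depth.
- vision.calibration(name): a dict with "mtx" (3x3 intrinsics, pixels), "extrinsics" (4x4, takes a point from world to camera coordinates). Camera axes: x right, y up, looking along -z (the intrinsics and any distortion apply to the point x, -y, -z); pixel columns grow to the right and rows downward; lengths in m; the calibration is good to about 2 mm. A picture is of the moment at which its call begins. calibration takes no time and is no camera call.
A pose or a line that the arm cannot do raises robot.PlanningError and nothing moves.
- workorder.close_job(): hands the job in; it is judged then, once.
Trained networks look in the newest picture that a camera, given by its name, has taken for a name from the list of things; names that differ only in an ending like _2 or _b are one class to them, and where a whole thing is asked for, a point or a joint stands for the part that bears it (a point fixed in the world has none). Each returns a list of dicts, best first, with "p" (0 to 1); they miss things now and then, are a little off and sometimes report something else, mostly with a low value. They report only what shows in the picture. A call takes as long as a camera call. They do not tell look-alikes from the thing itself.
- recognise(label, camera): "rect" ([centre column, centre row, width, height] in pixels, round what is visible of it).
Readings, each from a call of its own:
- robot.current_time_s(): time.
- robot.current_joint_positions(): joint angles.
- robot.current_dq(): joint speeds.
- robot.current_joint_torque(): joint torques, N m.
- robot.current_tool_pos(): TCP position.
- robot.current_eef_rot(): TCP orientation.
- robot.current_contact_force(): force on the tool from outside, world axes, zero at the start.
- robot.current_torque(): the same for the moment, N m.
- robot.current_finger_gap(): opening from 0.0 (shut) to 1.0 (fully open).
- robot.current_gripper_force(): force on a finger pad.
Only numpy, scipy, OpenCV 4.12 (cv2) and the standard library are available. Lean on these libraries where they do the work, as an engineer would, in place of code of your own. Each camera call takes 0.05 s, during which the arm holds its last target. There are 200 camera calls.

## Task

Get the dry-block incubator ready for its temperature check: work every seized stopper out of its socket by twisting it back and forth while pulling gently (a straight pull only drags the spring-seated block up off its seat, which must not happen) and put the stoppers in the clear tray. Once all are in the tray, take the square probe plug from the stand and plug it fully home in the middle socket, and slide the flat blade sensor down into the narrow slot in the block until its handle rests on the block. Leave the block seated, and the bottle and the jar undisturbed.

Things in the scene. Friction and masses are not known exactly. Their poses are not given: they have to be found in the camera images.
- incubator: Dry-block incubator: white fixed housing 200 (x) x 320 (y) x 60 mm high, standing flat on the bench; origin at the centre of its underside, x across (the keys and display lie along its -x edge), y along the row of sockets, z up.
- block (a joint): How far the aluminium block (76 x 276 x 36 mm, lying on top of the housing, its top face 96 mm above the bench) has been lifted off its seat, in m: 0 seated. Its own weight and a hold-down spring keep it down; it starts to lift at about 13 N of upward pull and is 8 mm up at about 16 N, and drops back by itself.
- socket_b (a point): Centre of the mouth of the middle square socket, level with the block's top face; axes as the incubator's. Four sprung copper jaws: 20.2 mm square opening when empty, 24 mm deep to a flat floor. On a stopper they hold about 22 to 30 N against a straight pull; while it is being twisted (about 0.35 N m) it slides up with a small pull.
- socket_a (a point): The like socket 70 mm to the -y side of socket b, along the incubator's y.
- socket_c (a point): The like socket 70 mm to the +y side of socket b, along the incubator's y.
- slot (a point): Centre of the mouth of the narrow slot in the block's top face, in line with the sockets and 75 mm beyond socket c; axes as the incubator's. 28 mm long along x, 5.5 mm wide along y, 34 mm deep.
- stopper_b_c (a point): Grey stopper seized in socket b: round shank 22 mm across, 24 mm long, under a square head 28 x 28 x 28 mm (sides along its x and y, turned up to 0.5 rad in the socket). Point half-way up its 52 mm height: head from 2 mm below to 26 mm above it, foot 26 mm below; z up the shank. As found, the head's underside is level with the block's top face. 40 g.
- stopper_a_c (a point): The like stopper in socket a; may be absent.
- stopper_c_c (a point): The like stopper in socket c; may be absent.
- tray: Loose clear plastic tray, 200 (x) x 150 (y) x 25 mm high, walls and floor 4 mm, empty at the start, 0.6 kg; origin at the centre of its underside, z up.
- stand: White fixed probe stand 130 (x) x 60 (y) x 40 mm high; origin at the centre of its underside. Holds the plug (35 mm to -x) and the blade (35 mm to +x), upright and with 1.5 to 3 mm of play.
- plug_c (a point): Reference probe plug: square brass shank 18 x 18 mm, 24 mm long (its last 6 mm tapering to 13 mm) under a square black cap 26 x 26 x 26 mm, with an 8 mm steel stub on top. Point 25 mm above the foot: the cap spans 1 mm below to 25 mm above it; sides along its x and y, z up. Home in a socket, the cap's underside is level with the block's top face. 60 g.
- blade_c (a point): Flat blade sensor: steel blade 24 (x) x 3 (y) mm, 28 mm long (its last 6 mm tapering to 20 x 1.2 mm) under a black handle 32 (x) x 14 (y) x 30 mm high. Point at its centre, 29 mm above the tip: the handle spans 1 mm below to 29 mm above it; z up. Home in the slot the handle's underside rests on the block's top face. 50 g.
- bottle: Loose white-capped reagent bottle, 60 mm across, 110 mm high, beside the incubator's far corner; origin at the centre of its underside. A bystander.
- jar: Loose reagent jar, 56 mm across, 60 mm high, beside the incubator's far corner; origin at the centre of its underside. A bystander.
There are look-alikes about, which are no part of the job. What is shaped like the part that bears stopper_b_c but red is not meant.

How it is judged (in metres and radians):
On the way, in this order (a step that is already met when the one before it is completed fails the run):
1. every stopper lies in the tray (x of stopper_a_c in the frame of tray between -0.095 and 0.095 m and y of stopper_a_c in the frame of tray between -0.07 and 0.07 m and z of each of stopper_a_c, stopper_b_c, stopper_c_c in the frame of tray below 0.07 m and x of stopper_b_c in the frame of tray between -0.095 and 0.095 m and y of stopper_b_c in the frame of tray between -0.07 and 0.07 m and x of stopper_c_c in the frame of tray between -0.095 and 0.095 m and y of stopper_c_c in the frame of tray between -0.07 and 0.07 m), for 0.2 s.
2. the plug is home in the middle socket and the blade home in the slot (horizontal distance between plug_c and socket_b below 0.004 m and z of plug_c in the frame of socket_b between -0.004 and 0.005 m and angle between each of plug_c, blade_c's own z axis and vertical below 0.1 rad and horizontal distance between blade_c and slot below 0.004 m and z of blade_c in the frame of slot between -0.004 and 0.005 m), for 0.2 s.
At the end, for the whole second after the job is handed in: Every stopper present lies in the tray; the plug stands upright in the middle socket and the blade in the slot, each within 4 mm of centre and of fully home; the block is seated (within 2 mm); all released and at rest (all of step 1 and all of step 2 and linear speed of each of stopper_a, stopper_b, stopper_c, plug, blade below 0.02 m/s and value of joint block below 0.002 m); the robot touches nothing.
It fails at once if the block is dragged more than 8 mm up off its seat (value of joint block above 0.008 m).
It fails at once if the bottle is moved by more than 40 mm or tipped (distance of bottle from where it was at the start of the episode above 0.04 m or angle between bottle's own z axis and vertical above 0.6 rad).
It fails at once if the jar is moved by more than 40 mm (distance of jar from where it was at the start of the episode above 0.04 m).
Of stopper_a, stopper_c only 1 to 2 are there at a start; the rules pass over those that are not, and their reading is None.
At some moment in a run one of tray may be knocked a few centimetres aside while the robot is not near it.
It also fails if it takes over 210 s, if anything falls off the work surface, if the arm or the gripper's body presses on something with over 40 N, if the wrist force passes 120 N, or if a joint passes its speed limit or range.

## Working session

There is one attempt and no reset: what is moved stays moved. The work goes in short steps, each a Python script; the robot and the scene stay as the last script left them, time stands still between calls to the robot, and variables do not carry over. Pictures are saved under pics/ and viewed, at most 14 in all, crops included, and the job is handed in when it is done.

```bash
ls; mkdir -p pics; python3 - <<'E'
from station import robot, fingers, vision, workorder, recognise
import cv2, numpy as np
for n in ("scene","top"):
    im=vision.grab_frame(n); cv2.imwrite(f"pics/{n}0.png",im[:,:,::-1])
    c=vision.calibration(n); print(n,np.round(c["mtx"],1).tolist(),np.round(c["extrinsics"],3).tolist(),[k for k in c])
    for l in ("incubator","stopper_b_c","tray","stand","plug_c","blade_c","bottle","jar"):
        print(l,[(round(d["p"],2),np.round(d["rect"]).astype(int).tolist()) for d in recognise(l,n)][:5])
print(robot.current_time_s(),robot.current_eef_rot())
E
```

```text
pics
scene [[388.2, 0.0, 279.1], [0.0, 388.2, 211.7], [0.0, 0.0, 1.0]] [[0.24, 0.971, -0.02, -0.12], [-0.653, 0.176, 0.737, 0.302], [0.719, -0.164, 0.676, -1.397], [0.0, 0.0, 0.0, 1.0]] ['mtx', 'extrinsics']
incubator [(0.94, [293, 234, 150, 99])]
stopper_b_c [(0.72, [239, 300, 19, 24]), (0.66, [272, 290, 16, 18]), (0.6, [278, 216, 16, 17]), (0.57, [310, 287, 17, 22]), (0.51, [350, 282, 18, 22])]
tray [(0.71, [393, 189, 83, 57]), (0.35, [292, 225, 121, 59])]
stand [(0.72, [292, 226, 126, 59]), (0.64, [151, 221, 39, 51])]
plug_c [(0.59, [143, 202, 15, 15])]
blade_c [(0.46, [151, 220, 8, 17])]
bottle [(0.72, [186, 274, 26, 48])]
jar [(0.96, [399, 240, 25, 37])]
top [[390.0, 0.0, 282.8], [0.0, 390.0, 212.6], [0.0, 0.0, 1.0]] [[-0.009, -1.0, -0.007, 0.012], [0.993, -0.01, 0.119, -0.571], [-0.119, -0.006, 0.993, -0.889], [0.0, 0.0, 0.0, 1.0]] ['mtx', 'extrinsics']
incubator [(0.68, [284, 211, 146, 98])]
stopper_b_c [(0.74, [299, 197, 13, 11]), (0.66, [347, 144, 12, 13]), (0.47, [317, 145, 18, 17]), (0.46, [280, 140, 16, 13])]
tray [(0.87, [144, 266, 72, 92]), (0.61, [183, 173, 29, 28])]
stand [(0.81, [428, 273, 43, 64])]
plug_c [(0.75, [435, 285, 21, 15]), (0.47, [283, 200, 129, 44])]
blade_c [(0.73, [429, 257, 16, 16]), (0.4, [436, 285, 24, 12])]
bottle [(0.7, [394, 176, 35, 29])]
jar [(0.83, [184, 173, 27, 26])]
0.9 [1.79998926e+02 2.43081406e-03 1.66322002e+02]
```

```bash
python3 - <<'E'
import cv2
a=cv2.imread("pics/top0.png")[110:335,90:470]
cv2.imwrite("pics/t0z.png",cv2.resize(a,None,fx=2.1,fy=2.1,interpolation=cv2.INTER_CUBIC))
a=cv2.imread("pics/scene0.png")[150:340,110:460]
cv2.imwrite("pics/s0z.png",cv2.resize(a,None,fx=2.25,fy=2.25,interpolation=cv2.INTER_CUBIC))
E
```

```text
(no output)
```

View pics/t0z.png

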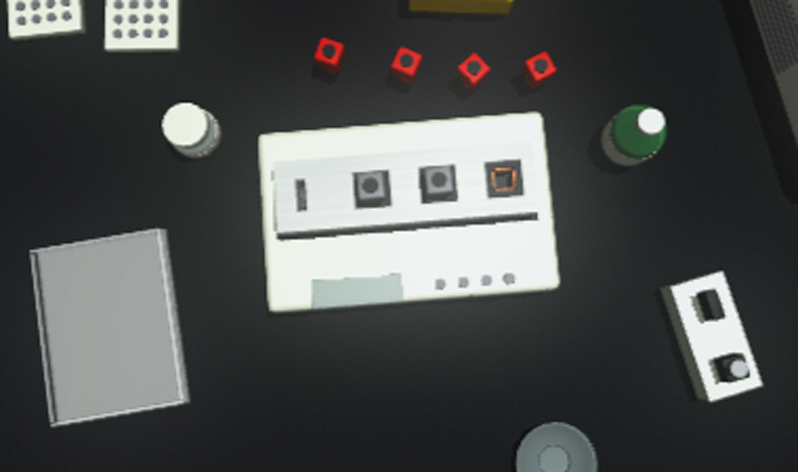

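View pics/s0z.png

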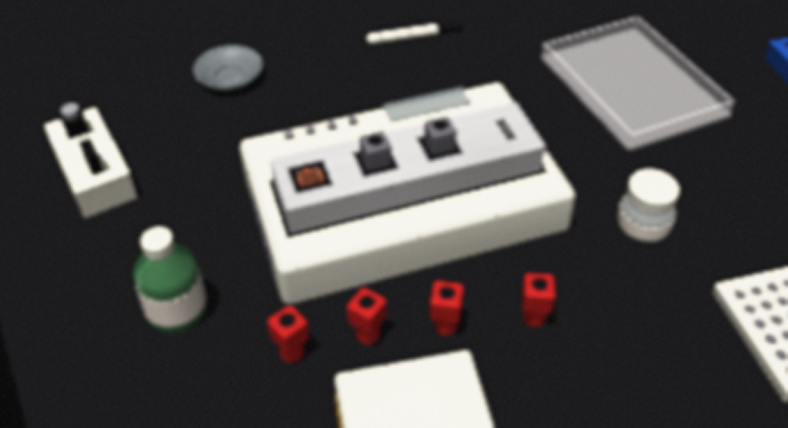

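Top view: image left is +y and up is +x. Stoppers sit in b (zoomed 437,182) and c (371,187). Socket a is empty (503,178), with the slot at (301,194). The tray is at left, the stand at right with the blade at (708,305) and the plug at (732,368). The red look-alikes stand along +x.

```bash
cat > h.py <<'E'
from station import robot, fingers, vision, workorder, recognise
import cv2, numpy as np
CAL={n:vision.calibration(n) for n in("scene","top")}
def px2w(n,uv,z):
    K,E=CAL[n]["mtx"],CAL[n]["extrinsics"]; R,t=E[:3,:3],E[:3,3]
    d=np.linalg.inv(K)@[uv[0],uv[1],1]; d=R.T@(d*[1,-1,-1]); c=-R.T@t
    return c+d*(z-c[2])/d[2]
def w2px(n,p):
    K,E=CAL[n]["mtx"],CAL[n]["extrinsics"]; q=(E[:3,:3]@np.asarray(p)+E[:3,3])*[1,-1,-1]
    q=K@q; return q[:2]/q[2]
def tri(uvt,uvs):
    A=[];b=[]
    for n,uv in(("top",uvt),("scene",uvs)):
        c=px2w(n,uv,5.0) if 0 else -CAL[n]["extrinsics"][:3,:3].T@CAL[n]["extrinsics"][:3,3]
        d=px2w(n,uv,0)-c; d/=np.linalg.norm(d); P=np.eye(3)-np.outer(d,d); A.append(P); b.append(P@c)
    return np.linalg.solve(A[0]+A[1],b[0]+b[1])
E
python3 - <<'E'
from h import *
t=cv2.imread("pics/top0.png"); s=cv2.imread("pics/scene0.png")
def z(im,x,y,w,h,f): return cv2.resize(im[y:y+h,x:x+w],None,fx=f,fy=f,interpolation=cv2.INTER_CUBIC)
A=z(t,215,176,130,50,6); B=z(s,220,190,133,50,6)[:,:780]
B=B[:, :780]
C=z(t,400,235,55,65,6);D=z(s,125,190,55,65,6)
E_=np.zeros((600,780,3),np.uint8)
# two composites
cv2.imwrite("pics/blk.png",np.vstack([A,B[:,:A.shape[1]]])); cv2.imwrite("pics/std.png",np.hstack([C,D]))
g=cv2.cvtColor(t,cv2.COLOR_BGR2GRAY)
m=(g>140).astype(np.uint8); n,l,st,ce=cv2.connectedComponentsWithStats(m)
for i in range(1,n):
    if st[i,4]>400:
        c=max(cv2.findContours((l==i).astype(np.uint8),0,2)[0],key=cv2.contourArea); r=cv2.minAreaRect(c); print(np.round(r[0],1),np.round(r[1],1),round(r[2],1),st[i].tolist())
E
```

```text
[533.6  81. ] [101.6  78.7] 75.5 [485, 22, 75, 114, 6288]
[513.5 114. ] [152.1  73.7] 71.6 [457, 47, 103, 146, 3359]
[310.   88.5] [31. 50.] 90.0 [285, 73, 51, 32, 1553]
[109.8 101.5] [49.4 34.8] 86.3 [92, 76, 37, 52, 1406]
[157.5 108.5] [49. 35.] 90.0 [140, 84, 36, 50, 1417]
[283.5 210.3] [ 84.8 139.1] 85.4 [213, 163, 144, 95, 10387]
[142.2 264.9] [85.4 63.2] 81.7 [105, 219, 74, 93, 5121]
[430.7 269.6] [58.2 26.6] 70.8 [409, 239, 44, 62, 1204]
```

View pics/blk.png

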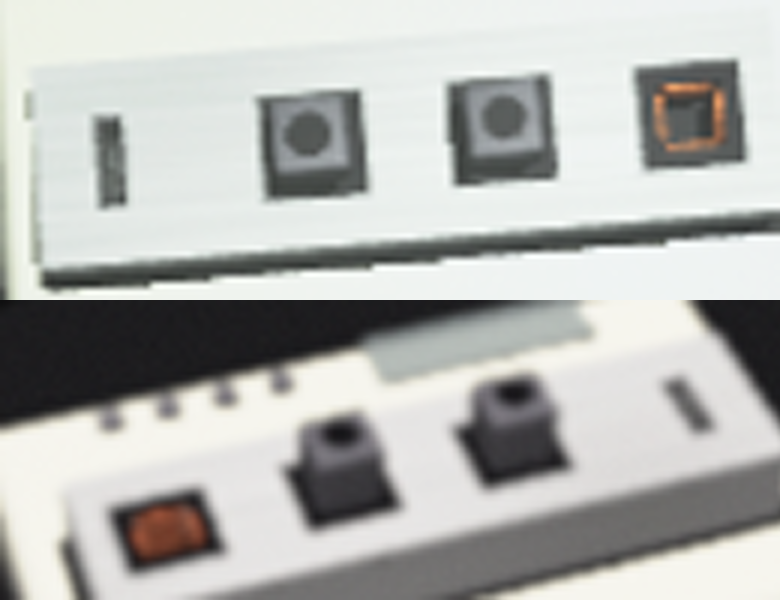

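View pics/std.png

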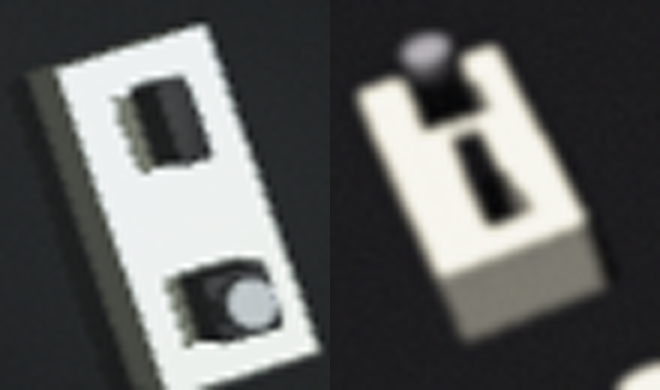

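Sockets in the top crop (6x, origin 215,176): a (691,114), b (503,131), c (314,145), slot (111,161), with the pitch consistent. The heads are nearly aligned with the block. Plug stub: top image (442,285), scene (141,198).

```bash
python3 - <<'E'
from h import *
f=lambda X,Y,o:((X+.5)/6-.5+o[0],(Y+.5)/6-.5+o[1])
o=(215,176)
pts={k:px2w("top",f(*v,o),.096) for k,v in dict(a=(691,114),b=(503,131),c=(314,145),s=(111,161)).items()}
for k,v in pts.items(): print(k,np.round(v,4))
ps={k:px2w("scene",f(*v,(220,190)),.096) for k,v in dict(a=(168,532),b=(342,482+0),c=(513,437),s=(691,405)).items()}
ps={k:px2w("scene",f(*(v[0],v[1]-300),(220,190)),.096) for k,v in dict(a=(168,531),s=(691,405)).items()}
for k,v in ps.items(): print("scene",k,np.round(v,4))
P=np.array([pts[k][:2] for k in "abcs"]); y=np.array([-70,0,70,145])/1000
ax=np.polyfit(y,P[:,0],1); ay=np.polyfit(y,P[:,1],1); print("fit",ax,ay,"yaw",np.degrees(np.arctan2(-ax[0],ay[0])),np.hypot(ax[0],ay[0]))
for k,v in dict(b=(504,117),c=(307,133)).items(): print("head",k,np.round(px2w("top",f(*v,o),.124),4))
print("stub",np.round(tri(f(252,302,(400,235)),f(95,50,(125,190))),4))
print("stub blob@.074",np.round(px2w("top",f(252,302,(400,235)),.074),4))
# stand: top outline
g=cv2.cvtColor(cv2.imread("pics/top0.png"),cv2.COLOR_BGR2GRAY)
C=lambda X,Y:np.round(px2w("top",f(X,Y,(400,235)),.04)[:2],4)
print("stand corners",C(207,24),C(320,350),C(60,67),C(165,392))
print("blade top cent@.07",np.round(px2w("top",f(192,120,(400,235)),.07),4))
# head yaw
for k,(x,yy) in dict(b=(287,187),c=(254,189)).items():
    G=cv2.resize(g[yy:yy+24,x:x+24],None,fx=8,fy=8,interpolation=cv2.INTER_CUBIC)
    m=((G>85)&(G<170)).astype(np.uint8); m=cv2.morphologyEx(m,cv2.MORPH_OPEN,np.ones((25,25)))
    c=max(cv2.findContours(m,0,2)[0],key=cv2.contourArea); print(k,cv2.minAreaRect(c))
# tray rim from mask minAreaRect
r=((142.2,264.9),(85.4,63.2),81.7)
print("tray",[np.round(px2w("top",q,.012)[:2],3).tolist() for q in cv2.boxPoints(r)],np.round(px2w("top",r[0],.012),3))
E
```

```text
a [ 0.6025 -0.0988  0.096 ]
b [ 0.5968 -0.0292  0.096 ]
c [0.5923 0.0407 0.096 ]
s [0.5872 0.1157 0.096 ]
scene a [ 0.6017 -0.0973  0.096 ]
scene s [0.5857 0.1182 0.096 ]
fit [-0.07048909  0.5972623 ] [ 0.99804838 -0.02908873] yaw 4.0399164929757 1.000534494631713
head b [ 0.5974 -0.0287  0.124 ]
head c [0.5924 0.0419 0.124 ]
stub [ 0.4015 -0.3427  0.0762]
stub blob@.074 [ 0.4014 -0.3435  0.074 ]
stand corners [ 0.5055 -0.3455] [ 0.3808 -0.3816] [ 0.4894 -0.2878] [ 0.3656 -0.3218]
blade top cent@.07 [ 0.4682 -0.3266  0.07  ]
b ((97.99998474121094, 69.99999237060547), (121.99998474121094, 105.99998474121094), -0.0)
c ((103.09646606445312, 73.85025024414062), (110.43291473388672, 109.5067138671875), 85.91438293457031)
tray [[0.542, 0.438], [0.563, 0.287], [0.362, 0.252], [0.342, 0.4]] [0.451 0.344 0.012]
```

```bash
cat >> h.py <<'E'
YB=4.04
SB=np.array([.5970,-.0287]); EX=np.array([.9975,.0705]); EY=np.array([-.0705,.9975])
SC=SB+.07*EY; SL=SB+.145*EY
def st(s=""):
    print(s,"t%.1f"%robot.current_time_s(),"pos",np.round(robot.current_tool_pos(),4),"yaw %.1f"%robot.current_eef_rot()[2],"F",np.round(robot.current_contact_force(),1),"gap %.3f"%robot.current_finger_gap(),"gf %.0f"%robot.current_gripper_force())
E
python3 - <<'E'
from h import *
for n,p in dict(c=[*SC,.14],tray=[.45,.34,.1],plug=[.4016,-.3439,.06],slot=[*SL,.13]).items():
    for yaw in (4,16,94,106,-86,-74,-176,-164,184):
        j=robot.inverse_kinematics(p,[180,0,yaw]); print(n,yaw,None if j is None else np.round(j).astype(int).tolist()) 
robot.move_to([*SC,.16],[180,0,94]) if robot.inverse_kinematics([*SC,.16],[180,0,94]) is not None else 0
st("above"); fingers.gripper_to(.6); st("g")
t=robot.current_time_s(); robot.line_to([*SC,.163],[180,0,109],velocity=.003); st("swing")
robot.line_to([*SC,.165],[180,0,79],velocity=.01); st("swing"); print(np.round(robot.current_joint_positions()))
E
```

```text
c 4 [-35, 33, 44, 90, -24, 67, -72]
c 16 [-35, 33, 44, 90, -24, 67, -60]
c 94 [-35, 33, 44, 90, -24, 67, 18]
c 106 [-35, 32, 43, 90, -23, 67, 29]
c -86 [-45, 41, 64, 90, -38, 73, -151]
c -74 [-45, 41, 64, 90, -38, 73, -139]
c -176 [-28, 30, 33, 90, -17, 66, 102]
c -164 [-28, 30, 32, 90, -17, 66, 114]
c 184 [-28, 30, 33, 90, -17, 66, 102]
tray 4 [-64, 30, 34, 97, -19, 59, -109]
tray 16 [-62, 29, 32, 97, -18, 59, -98]
tray 94 [-55, 28, 22, 97, -12, 58, -25]
tray 106 [-54, 27, 21, 97, -11, 58, -13]
tray -86 [-35, 27, -5, 96, 3, 58, 143]
tray -74 [-34, 27, -7, 96, 4, 58, 154]
tray -176 [-46, 27, 10, 96, -5, 57, 59]
tray -164 [-45, 27, 8, 96, -4, 57, 71]
tray 184 [-46, 27, 10, 96, -5, 57, 59]
plug 4 [-5, 41, 64, 105, -43, 62, -10]
plug 16 [-5, 41, 64, 105, -43, 62, 2]
plug 94 [0, 35, 54, 105, -34, 57, 73]
plug 106 [7, 31, 43, 105, -26, 54, 78]
plug -86 [-5, 41, 64, 105, -43, 62, -100]
plug -74 [-5, 41, 64, 105, -43, 62, -88]
plug -176 [46, 26, -10, 104, 6, 51, 128]
plug -164 [12, 29, 36, 105, -21, 52, 163]
plug 184 [46, 26, -10, 104, 6, 51, 128]
slot 4 [-40, 33, 40, 90, -23, 66, -81]
slot 16 [-40, 33, 40, 90, -23, 66, -69]
slot 94 [-40, 33, 41, 90, -23, 66, 10]
slot 106 [-39, 33, 39, 90, -22, 66, 21]
slot -86 [25, 43, -62, 87, 39, 74, 142]
slot -74 [-52, 42, 64, 90, -40, 73, -146]
slot -176 [-30, 30, 25, 89, -14, 64, 92]
slot -164 [-29, 30, 23, 89, -12, 64, 103]
slot 184 [-30, 30, 25, 89, -14, 64, 92]
above t3.3 pos [0.592  0.0432 0.1599] yaw 94.2 F [ 0.6 -0.   0.3] gap 0.999 gf 0
g t3.8 pos [0.5921 0.0412 0.16  ] yaw 94.0 F [ 0.2  0.8 -0.1] gap 0.598 gf 0
swing t4.9 pos [0.592  0.0411 0.163 ] yaw 109.0 F [ 0.2 -0.7  0.9] gap 0.600 gf 0
swing t5.6 pos [0.592  0.0412 0.1649] yaw 79.1 F [0.5 0.3 0.1] gap 0.600 gf 0
[-37.  32.  48.  88. -25.  71.   4.]
```

```bash
cat >> h.py <<'E'
def extract(S,z0=.116,yaw0=94.04):
    robot.move_to([*S,.165],[180,0,yaw0]); fingers.gripper_to(.6,90)
    if robot.line_to([*S,z0],[180,0,yaw0],velocity=.06,f_stop=8): st("BLOCKED"); return False
    fingers.gripper_to(0,90); robot.pause(.2); st("gripped")
    F0=robot.current_contact_force()[2]; z=z0; s=1
    robot.line_to([*S,z0],[180,0,yaw0+18],velocity=.01); st("t0")
    while z<z0+.030:
        s=-s; f=robot.current_contact_force()[2]-F0
        if f>-5: z+=.0025
        elif f<-8: z-=.001
        robot.line_to([*S,z],[180,0,yaw0+18*s],velocity=.004)
        print("z%.4f f%.1f M%.2f"%(z-z0,robot.current_contact_force()[2]-F0,robot.current_torque()[2]),end=" | ")
        if robot.current_time_s()>60 and z<z0+.01: break
    st("\nend"); return True
E
python3 - <<'E'
from h import *
extract(SC)
im=vision.grab_frame("scene"); cv2.imwrite("pics/s1.png",cv2.resize(im[150:340,200:400,::-1],None,fx=3,fy=3))
E
```

```text
gripped t7.6 pos [0.5925 0.0411 0.1168] yaw 94.1 F [-2.   0.4  5.7] gap 0.306 gf 89
t0 t8.1 pos [0.5929 0.041  0.1168] yaw 111.9 F [ 0.4 -0.5  5.4] gap 0.307 gf 89
z0.0025 f-11.8 M0.12 | z0.0015 f-7.9 M-0.10 | z0.0015 f-4.9 M0.12 | z0.0040 f-17.3 M-0.06 | z0.0030 f-6.8 M0.15 | z0.0030 f-4.9 M-0.03 | z0.0055 f-14.8 M0.05 | z0.0045 f-7.5 M-0.13 | z0.0045 f-3.9 M0.15 | z0.0070 f-15.7 M-0.15 | z0.0060 f-6.0 M0.07 | z0.0060 f-5.8 M-0.15 | z0.0060 f-3.8 M0.12 | z0.0085 f-17.3 M-0.10 | z0.0075 f-7.0 M0.03 | z0.0075 f-6.4 M-0.06 | z0.0075 f-3.6 M0.10 | z0.0100 f-16.9 M-0.14 | z0.0090 f-8.1 M0.04 | z0.0080 f-0.2 M-0.11 | z0.0105 f-13.0 M0.15 | z0.0095 f-8.1 M-0.14 | z0.0085 f0.1 M0.07 | z0.0110 f-13.8 M-0.09 | z0.0100 f-7.3 M0.15 | z0.0100 f-4.4 M-0.17 | z0.0125 f-15.8 M0.01 | z0.0115 f-8.6 M-0.02 | z0.0105 f0.4 M0.13 | z0.0130 f-13.7 M-0.05 | z0.0120 f-4.6 M-0.01 | z0.0145 f-18.1 M0.06 | z0.0135 f-6.3 M0.11 | z0.0135 f-5.0 M-0.12 | z0.0135 f-3.4 M0.01 | z0.0160 f-18.0 M0.03 | z0.0150 f-8.6 M0.17 | z0.0140 f-1.7 M-0.11 | z0.0165 f-12.3 M0.07 | z0.0155 f-7.7 M-0.06 | z0.0155 f-4.6 M0.00 | z0.0
[... 1634 characters left out ...]
.9 M0.04 | z0.0285 f-5.0 M0.01 | z0.0285 f-6.0 M-0.00 | z0.0285 f-6.4 M0.00 | z0.0285 f-5.7 M0.03 | z0.0285 f-7.3 M-0.01 | z0.0285 f-5.6 M0.04 | z0.0285 f-6.2 M-0.02 | z0.0285 f-5.6 M-0.05 | z0.0285 f-5.7 M-0.05 | z0.0285 f-5.2 M0.01 | z0.0285 f-5.9 M0.00 | z0.0285 f-6.8 M-0.02 | z0.0285 f-6.7 M0.02 | z0.0285 f-7.2 M-0.00 | z0.0285 f-6.7 M0.05 | z0.0285 f-7.3 M-0.03 | z0.0285 f-6.3 M-0.00 | z0.0285 f-6.6 M0.00 | z0.0285 f-6.2 M0.01 | z0.0285 f-6.7 M-0.04 | z0.0285 f-5.9 M0.01 | z0.0285 f-6.8 M-0.02 | z0.0285 f-5.5 M0.05 | z0.0285 f-6.8 M0.01 | z0.0285 f-6.4 M-0.01 | z0.0285 f-4.9 M0.04 | z0.0310 f-6.1 M-0.01 | 
end t117.4 pos [0.592  0.0412 0.1469] yaw 76.1 F [ 0.7 -0.3 -0.4] gap 0.311 gf 91
```

View pics/s1.png

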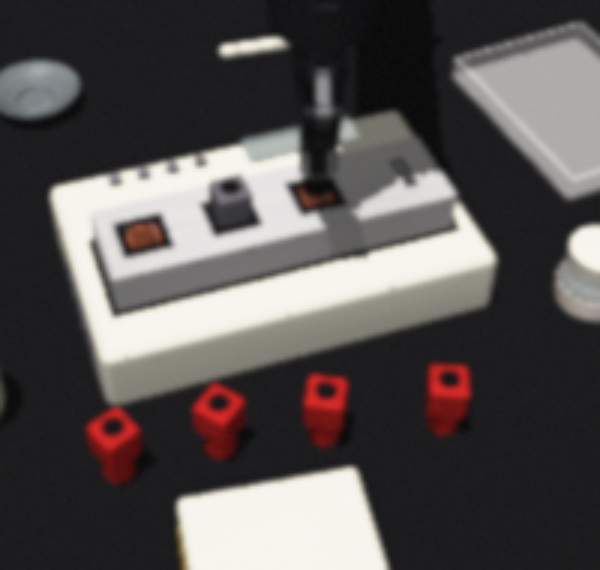

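Stopper c is free and held. Socket c shows copper at (318,198), and b's stopper is still in at (230,200). My force zero carried a 5.7 N preload, which wasted time, so I'll use absolute force for b.

```bash
cat >> h.py <<'E'
def tray():
    im=vision.grab_frame("top"); g=cv2.cvtColor(im,cv2.COLOR_RGB2GRAY)
    m=(g>130).astype(np.uint8); m[:, :60]=0; m[:185]=0; m[:,208:]=0
    n,l,s,_=cv2.connectedComponentsWithStats(m); i=1+np.argmax(s[1:,4])
    c=max(cv2.findContours((l==i).astype(np.uint8),0,2)[0],key=cv2.contourArea); r=cv2.minAreaRect(c)
    print("tray",np.round(r[0],1),np.round(r[1],1),round(r[2],1),s[i].tolist()); return px2w("top",r[0],.012)[:2],im
def place(T,off):
    p=T+[off,0.]
    q=robot.current_tool_pos(); robot.line_to([q[0],q[1],.175],[180,0,94.04],velocity=.15)
    robot.move_to([*p,.13],[180,0,94]); robot.line_to([*p,.054],velocity=.12,f_stop=6)
    fingers.gripper_to(.6); robot.line_to([*p,.15],velocity=.3); st("placed")
E
python3 - <<'E'
from h import *
T,im=tray(); print(T)
if np.linalg.norm(T-[.451,.344])<.08: place(T,.04)
E
```

```text
tray [141.3 265.2] [87.6 64.3] 83.8 [105, 219, 68, 94, 4591]
[0.45013202 0.34598875]
placed t120.8 pos [0.4908 0.3464 0.1516] yaw 94.0 F [ 0.  -0.7 -0.4] gap 0.602 gf 0
```

```bash
cat >> h.py <<'E'
def extract2(S,z0=.116,yaw0=94.04,tmax=26,A=27):
    robot.move_to([*S,.15],[180,0,yaw0])
    if robot.line_to([*S,z0],[180,0,yaw0],velocity=.12,f_stop=8): st("BLOCKED"); return False
    fingers.gripper_to(0,90); st("gripped")
    z=z0; s=1; t0=robot.current_time_s()
    while z<z0+.026 and robot.current_time_s()-t0<tmax:
        f=robot.current_contact_force()[2]
        z+=float(np.clip((9.5+f)/4,-1,2))/1000
        robot.line_to([*S,z],[180,0,yaw0+A*s],velocity=.012); s=-s
        print("%.1f z%.1f f%.1f"%(robot.current_time_s(),(z-z0)*1e3,robot.current_contact_force()[2]),end=" | ")
    st("\nend"); return True
E
python3 - <<'E'
from h import *
extract2(SB,tmax=8)
E
```

```text
gripped t123.0 pos [ 0.5975 -0.0287  0.1174] yaw 94.1 F [-1.9  1.1  5.6] gap 0.310 gf 89
123.6 z2.0 f-3.3 | 124.7 z3.6 f-6.3 | 125.8 z4.4 f-6.3 | 126.9 z5.1 f-2.9 | 128.0 z6.8 f-7.6 | 129.1 z7.3 f-2.2 | 130.2 z9.1 f-8.6 | 131.3 z9.3 f-1.9 | 
end t131.3 pos [ 0.5969 -0.029   0.1258] yaw 67.1 F [ 0.2  0.2 -1.9] gap 0.312 gf 90
```

```bash
python3 - <<'E'
from h import *
S=SB;z0=.116;z=.1253;s=1;t0=robot.current_time_s()
while z<z0+.026 and robot.current_time_s()-t0<20:
    f=robot.current_contact_force()[2]
    z+=float(np.clip((11+f)/4,-1,2.5))/1000
    robot.line_to([*S,z],[180,0,94.04+27*s],velocity=.012); s=-s
    print("%.1f z%.1f f%.1f"%(robot.current_time_s(),(z-z0)*1e3,robot.current_contact_force()[2]),end=" | ")
st("\nend")
if z>=z0+.026 and robot.current_contact_force()[2]>-2:
    robot.line_to([*S,z+.012],[180,0,94.04],velocity=.05); st("up")
    T,im=tray(); print(T); cv2.imwrite("pics/t2.png",im[...,::-1])
E
```

```text
132.4 z11.6 f-12.1 | 133.5 z11.3 f-0.3 | 134.6 z13.8 f-9.6 | 135.6 z14.1 f-3.3 | 136.7 z16.1 f-9.6 | 137.8 z16.4 f-2.2 | 138.9 z18.6 f-10.7 | 140.0 z18.7 f-1.8 | 141.1 z21.0 f-9.8 | 142.2 z21.3 f-3.3 | 143.3 z23.2 f0.3 | 144.4 z25.7 f0.5 | 145.5 z28.2 f-0.4 | 
end t145.5 pos [ 0.597  -0.0288  0.1442] yaw 121.0 F [-0.2 -0.1 -0.4] gap 0.307 gf 90
up t146.1 pos [ 0.597  -0.0285  0.1561] yaw 94.1 F [-0.3 -0.1 -0.2] gap 0.311 gf 90
tray [140.8 265.2] [85.9 66. ] 82.1 [105, 219, 75, 94, 5002]
[0.45019076 0.34711924]
```

```bash
python3 - <<'E'
from h import *
place(np.array([.4502,.3465]),-.045)
P=np.array([.4015,-.3436]); robot.move_to([*P,.13],[180,0,16])
st("plug"); a=vision.grab_frame("top"); b=vision.grab_frame("scene")
cv2.imwrite("pics/chk.png",np.hstack([cv2.resize(a[205:325,90:360],None,fx=1.5,fy=1.5),cv2.resize(b[150:270,100:340],None,fx=1.5,fy=1.5)])[...,::-1])
E
```

```text
placed t149.6 pos [0.4057 0.347  0.1514] yaw 94.0 F [-0.1 -0.9 -0.8] gap 0.601 gf 0
plug t152.0 pos [ 0.4026 -0.3425  0.1298] yaw 16.1 F [ 0.2 -0.6  0.3] gap 0.598 gf 0
```

View pics/chk.png

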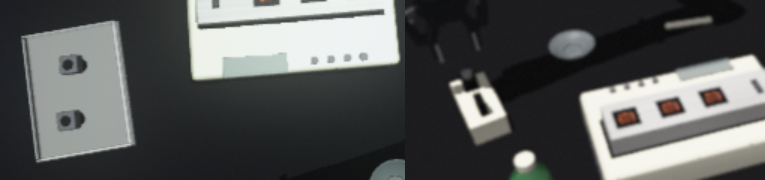

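```bash
python3 - <<'E'
from h import *
P=np.array([.4015,-.3437]); o=[180,0,16.1]
print(robot.line_to([*P,.063],o,velocity=.12,f_stop=6)); fingers.gripper_to(0,50); st("grip")
robot.line_to([*P,.14],velocity=.15); st("lift")
robot.move_to([*SB,.165],[180,0,YB]); robot.line_to([*SB,.147],[180,0,YB],velocity=.1); st("above")
print(robot.line_to([*SB,.1185],velocity=.03,f_stop=15)); st("in")
E
```

```text
False
grip t153.2 pos [ 0.4017 -0.3436  0.0641] yaw 16.1 F [-0.7  3.   5.5] gap 0.294 gf 50
lift t153.8 pos [ 0.4014 -0.3431  0.1394] yaw 16.1 F [ 0.7  0.7 -0.2] gap 0.292 gf 49
above t155.6 pos [ 0.5961 -0.0294  0.1461] yaw 3.9 F [-0.3  0.5 -0.6] gap 0.289 gf 50
False
in t156.7 pos [ 0.597  -0.0286  0.12  ] yaw 4.0 F [-2.9  1.1  8.2] gap 0.292 gf 51
```

```bash
python3 - <<'E'
from h import *
print(robot.line_to([*SB,.114],velocity=.03,f_stop=18)); st("press")
fingers.gripper_to(.5); robot.line_to([*SB,.165],velocity=.2); st("rel")
b=vision.grab_frame("scene"); a=vision.grab_frame("top")
cv2.imwrite("pics/p3.png",cv2.resize(b[190:270,200:360],None,fx=4,fy=4,interpolation=cv2.INTER_CUBIC)[...,::-1])
cv2.imwrite("pics/p3t.png",a[...,::-1])
E
```

```text
True
press t156.9 pos [ 0.5969 -0.0287  0.12  ] yaw 4.1 F [-1.8  1.   6.9] gap 0.290 gf 50
rel t157.6 pos [ 0.5976 -0.029   0.166 ] yaw 4.1 F [-0.3  0.1 -0.1] gap 0.496 gf 0
```

View pics/p3.png

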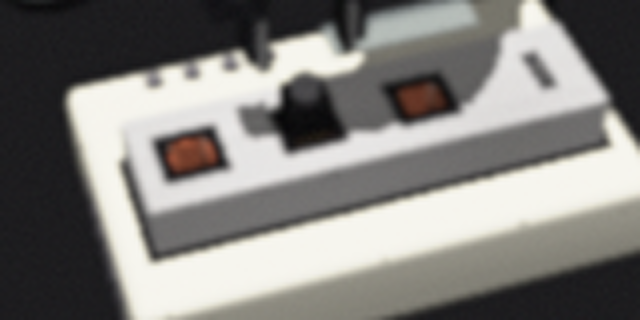

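```bash
python3 - <<'E'
from h import *
print("stub expect",w2px("scene",[*SB,.130]),w2px("top",[*SB,.130]))
P=np.array([.4685,-.3253]); o=[180,0,16.1]
fingers.gripper_to(.45,40); robot.move_to([*P,.14],o)
print(robot.line_to([*P,.0625],o,velocity=.12,f_stop=6)); fingers.gripper_to(0,40); st("grip")
robot.line_to([*P,.15],velocity=.15); st("lift")
robot.move_to([*SL,.175],[180,0,YB]); robot.line_to([*SL,.153],[180,0,YB],velocity=.1); st("above")
b=vision.grab_frame("scene"); cv2.imwrite("pics/b3.png",cv2.resize(b[170:270,260:400],None,fx=5,fy=5,interpolation=cv2.INTER_CUBIC)[...,::-1])
E
```

```text
stub expect [275.98209336 210.41571456] [298.68798726 194.82924291]
False
grip t160.3 pos [ 0.4688 -0.3246  0.0636] yaw 16.1 F [-0.4  4.2  5.1] gap 0.153 gf 40
lift t161.0 pos [ 0.4682 -0.3248  0.1493] yaw 16.1 F [ 0.  -0.9  0.1] gap 0.153 gf 39
above t163.1 pos [0.5863 0.1153 0.1522] yaw 4.0 F [ 0.7 -0.5 -0.6] gap 0.156 gf 41
```

View pics/b3.png

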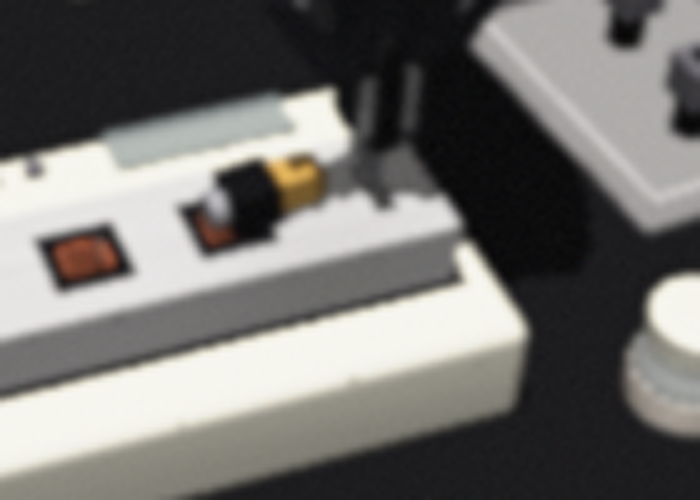

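The plug has been knocked out. It lies on the block with its stub at crop (213,208) and its brass tip at (318,178). The carried blade swept across it because my transfer was too low. I'll work out its pose, then mend this after inserting the blade.

```bash
python3 - <<'E'
from h import *
f=lambda X,Y:((X+.5)/5-.5+260,(Y+.5)/5-.5+170)
for n,v,z in(("stub",(213,208),.109),("tip",(320,178),.106)): 
    p=px2w("scene",f(*v),z); d=p[:2]-SB; print(n,np.round(p,4),"block frame",np.round([d@EX,d@EY],4))
print("slot px",[(w2px("scene",[*SL,.096])-[260,170])*5])
a=vision.grab_frame("top"); cv2.imwrite("pics/p4.png",cv2.resize(a[165:235,210:330],None,fx=6,fy=6,interpolation=cv2.INTER_CUBIC)[...,::-1])
# IK for tilted tool about block axes
from scipy.spatial.transform import Rotation as R
for yaw in (94.04,-85.96):
  for t in (-60,-50,-45,-40,-30,30,40,45,50,60):
    M=R.from_euler("z",YB,degrees=True)*R.from_euler("x",t,degrees=True)*R.from_euler("z",-YB,degrees=True)*R.from_euler("xyz",[180,0,yaw],degrees=True)
    e=M.as_euler("xyz",degrees=True)
    try: j=robot.inverse_kinematics([.595,.02,.125],e.tolist())
    except Exception as ex: j=None
    print(yaw,t,np.round(M.apply([0,0,1]),2).tolist(),None if j is None else np.round(j).astype(int).tolist())
E
```

```text
stub [0.593  0.0345 0.109 ] block frame [0.0005 0.0633]
tip [0.5828 0.0904 0.106 ] block frame [-0.0057  0.1198]
slot px [array([370.12419061, 187.66920903])]
94.04 -60 [0.06, -0.86, -0.5] [-61, 58, 53, 86, 15, 70, -22]
94.04 -50 [0.05, -0.76, -0.64] [-60, 53, 54, 88, 9, 67, -16]
94.04 -45 [0.05, -0.71, -0.71] [-59, 51, 55, 89, 6, 65, -12]
94.04 -40 [0.05, -0.64, -0.77] [-57, 48, 55, 89, 2, 64, -9]
94.04 -30 [0.04, -0.5, -0.87] [-54, 43, 54, 90, -4, 63, -2]
94.04 30 [-0.04, 0.5, -0.87] [-10, 38, 36, 87, -49, 81, 43]
94.04 40 [-0.05, 0.64, -0.77] [-5, 42, 34, 86, -55, 88, 48]
94.04 45 [-0.05, 0.71, -0.71] [-2, 45, 34, 85, -59, 92, 51]
94.04 50 [-0.05, 0.76, -0.64] [0, 47, 34, 84, -62, 96, 53]
94.04 60 [-0.06, 0.86, -0.5] [5, 52, 31, 82, -67, 103, 56]
-85.96 -60 [0.06, -0.86, -0.5] [-1, 59, -52, 84, 79, 115, 120]
-85.96 -50 [0.05, -0.76, -0.64] [7, 58, -62, 85, 79, 113, 121]
-85.96 -45 [0.05, -0.71, -0.71] [9, 56, -62, 86, 75, 108, 123]
-85.96 -40 [0.05, -0.64, -0.77] [11, 53, -62, 86, 72, 103, 125]
-85.96 -30 [0.04, -0.5, -0.87] [-58, 49, 64, 90, -14, 64, -174]
-85.96 30 [-0.04, 0.5, -0.87] [-26, 53, 70, 88, -68, 99, -126]
-85.96 40 [-0.05, 0.64, -0.77] [-19, 55, 65, 86, -73, 106, -123]
-85.96 45 [-0.05, 0.71, -0.71] [-16, 56, 62, 86, -74, 108, -122]
-85.96 50 [-0.05, 0.76, -0.64] [-12, 57, 59, 85, -76, 111, -121]
-85.96 60 [-0.06, 0.86, -0.5] [-2, 56, 43, 82, -73, 110, -122]
```

View pics/p4.png

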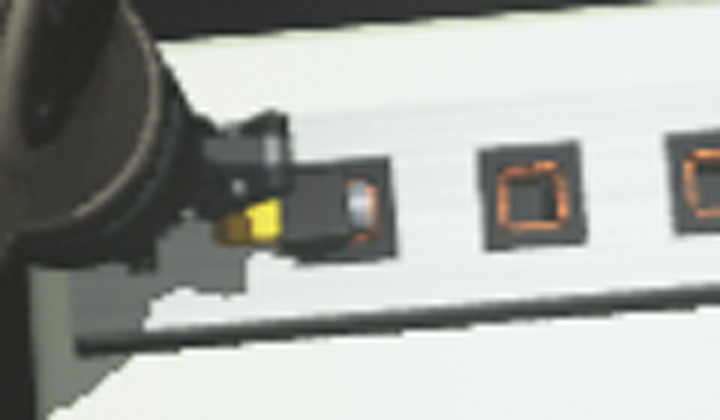

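```bash
python3 - <<'E'
from h import *
def tryin(dx,dy):
    p=SL+dx*EX+dy*EY
    robot.line_to([*p,.1495],[180,0,YB],velocity=.05)
    h=robot.line_to([*p,.1235],[180,0,YB],velocity=.04,f_stop=6); st(("hit" if h else "in")+str((dx,dy))); return p,h
for dx,dy in ((0,0),(0,-.0015),(0,.0015)):
    p,h=tryin(dx,dy)
    if robot.current_tool_pos()[2]<.138: break
if robot.current_tool_pos()[2]<.138:
    print(robot.line_to([*p,.114],velocity=.03,f_stop=12)); st("down")
E
```

```text
in(0, 0) t164.2 pos [0.5871 0.1161 0.1232] yaw 4.0 F [ 2.8  0.5 -3.4] gap 0.151 gf 40
True
down t164.5 pos [0.5873 0.1161 0.1193] yaw 4.1 F [-1.4  0.4  6. ] gap 0.158 gf 41
```

```bash
cat >> h.py <<'E'
from scipy.spatial.transform import Rotation as R
def tilt(t,phi):
    z=lambda a:R.from_euler("z",a,degrees=True)
    M=z(phi)*R.from_euler("x",t,degrees=True)*z(-phi)*R.from_euler("xyz",[180,0,90+phi],degrees=True)
    return M.as_euler("xyz",degrees=True).tolist(), M.apply([0,0,1])
def blk(x,y,z): return np.array([*(SB+x*EX+y*EY),z])
E
python3 - <<'E'
from h import *
q=robot.current_tool_pos(); fingers.gripper_to(.25); robot.line_to([q[0],q[1],.20],velocity=.25); st("rel")
fingers.gripper_to(.5)
e,d=tilt(45,10.3); G=blk(-.001,.073,.121); robot.move_to((G-d*.09).tolist(),e); st("pre")
a=vision.grab_frame("top"); b=vision.grab_frame("scene")
za=cv2.resize(a[175:225,220:300],None,fx=5,fy=5,interpolation=cv2.INTER_CUBIC); zb=cv2.resize(b[180:260,270:350],None,fx=5,fy=5,interpolation=cv2.INTER_CUBIC)
za=cv2.copyMakeBorder(za,0,150,0,0,cv2.BORDER_CONSTANT)
cv2.imwrite("pics/p5.png",np.hstack([za,zb])[...,::-1])
E
```

```text
rel t165.2 pos [0.5874 0.116  0.2008] yaw 4.1 F [-0.3  1.  -0.3] gap 0.251 gf 0
pre t167.4 pos [ 0.6024 -0.0177  0.1847] yaw 100.4 F [-0.1  0.5  0.2] gap 0.502 gf 0
```

View pics/p5.png

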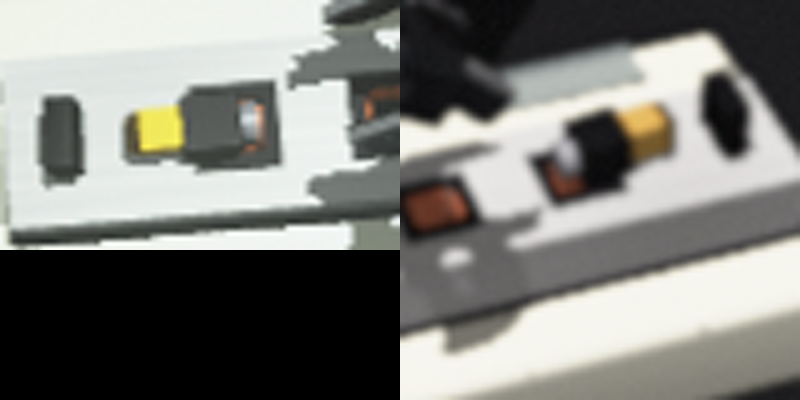

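```bash
python3 - <<'E'
from h import *
bf=lambda p:np.round([(p[:2]-SB)@EX,(p[:2]-SB)@EY],4)
f=lambda X,Y:((X+.5)/5-.5+220,(Y+.5)/5-.5+175); g=lambda X,Y:((X+.5)/5-.5+270,(Y+.5)/5-.5+180)
cap=bf(px2w("top",f(215,121),.122)); stub=bf(px2w("top",f(255,121),.109)); tip=bf(px2w("top",f(125,137),.105))
print("top",cap,stub,tip,"scene",bf(px2w("scene",g(165,158),.109)),bf(px2w("scene",g(268,130),.109)))
x=cap[0]; y=(cap[1]+.084)/2
print("use",x,y); assert abs(x)<.006 and abs(y-.084)<.006
e,d=tilt(45,8.); G=blk(x+.0015,y-.011,.121)
robot.line_to((G-d*.05).tolist(),e,velocity=.15)
h=robot.line_to(G.tolist(),e,velocity=.08,f_stop=8); st("at %s"%h)
fingers.gripper_to(0,50); st("grip")
c=robot.current_tool_pos(); robot.line_to([c[0],c[1],c[2]+.07],velocity=.15); st("lift")
e2,d2=tilt(-45,YB); robot.move_to(blk(x,.075,.20).tolist(),e2); st("rot")
a=vision.grab_frame("top"); b=vision.grab_frame("scene")
cv2.imwrite("pics/t6.png",a[...,::-1]); cv2.imwrite("pics/s6.png",b[...,::-1])
cv2.imwrite("pics/p6.png",np.hstack([cv2.resize(i[y0:y0+100,x0:x0+80],None,fx=5,fy=5,interpolation=cv2.INTER_CUBIC) for i,x0,y0 in((a,220,150),(b,280,150))])[...,::-1])
E
```

```text
top [-0.001   0.0777] [-0.0003  0.0609] [-0.0022  0.1184] scene [0.0008 0.0642] [-0.0017  0.1169]
use -0.001 0.08085
at False t168.6 pos [0.5927 0.0408 0.1211] yaw 98.0 F [-0.5  0.2 -0.1] gap 0.497 gf 0
grip t168.9 pos [0.5929 0.0401 0.1215] yaw 98.0 F [ 0.3 -1.1  2.2] gap 0.288 gf 50
lift t169.5 pos [0.5927 0.0401 0.191 ] yaw 98.0 F [-0.1  0.9 -0.4] gap 0.290 gf 50
rot t170.6 pos [0.5895 0.0442 0.1992] yaw 94.0 F [ 0.1 -1.  -0.9] gap 0.288 gf 50
```

View pics/p6.png

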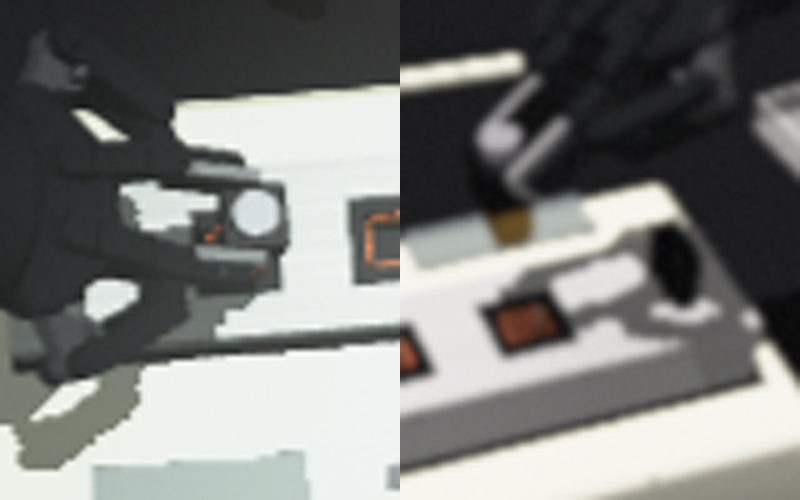

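```bash
python3 - <<'E'
from h import *
ft=lambda X,Y:((X+.5)/5-.5+220,(Y+.5)/5-.5+150); fs=lambda X,Y:((X+.5)/5-.5+280,(Y+.5)/5-.5+150)
S=tri(ft(255,211),fs(100,136)); c=np.array(robot.current_tool_pos())
print("stub",np.round(S,4),"rel tcp",np.round(S-c,4))
print("ray@z: top",px2w("top",ft(255,211),S[2]),"scene",px2w("scene",fs(100,136),S[2]))
tipv=w2px("scene",S-[0,0,.058]); print("vertical tip px in crop",(tipv-[280,150])*5,"seen ~ (109,234)")
for t in (-10,10):
    tv=S+R.from_euler("x",t,degrees=True).apply([0,0,-.058]); print(t,(w2px("scene",tv)-[280,150])*5)
E
```

```text
stub [0.5903 0.0278 0.2088] rel tcp [ 0.0005 -0.0147  0.009 ]
ray@z: top [0.59040845 0.02822312 0.20875079] scene [0.59023615 0.02733224 0.20875079]
vertical tip px in crop [ 96.93421503 236.45449006] seen ~ (109,234)
-10 [ 75.43870848 238.76688843]
10 [118.41003668 231.17815189]
```

Plug held upright, tip leaning about 5° to +y. I'll correct the tilt and insert it.

```bash
python3 - <<'E'
from h import *
e,d=tilt(-50,YB); T=SB-[.0005,-.0138]
robot.line_to([*T,.185],e,velocity=.12); robot.line_to([*T,.148],e,velocity=.1); st("above")
h=robot.line_to([*T,.122],e,velocity=.03,f_stop=10); st("in %s"%h)
a=vision.grab_frame("top"); b=vision.grab_frame("scene")
cv2.imwrite("pics/p7.png",np.hstack([cv2.resize(i[y0:y0+80,x0:x0+80],None,fx=5,fy=5,interpolation=cv2.INTER_CUBIC) for i,x0,y0 in((a,250,150),(b,240,170))])[...,::-1])
E
```

```text
above t171.9 pos [ 0.5962 -0.015   0.1474] yaw 94.2 F [ 0.3 -0.4 -1.1] gap 0.289 gf 50
in False t172.9 pos [ 0.5965 -0.0146  0.1218] yaw 94.0 F [-0.5  0.6 -1.4] gap 0.287 gf 50
```

View pics/p7.png

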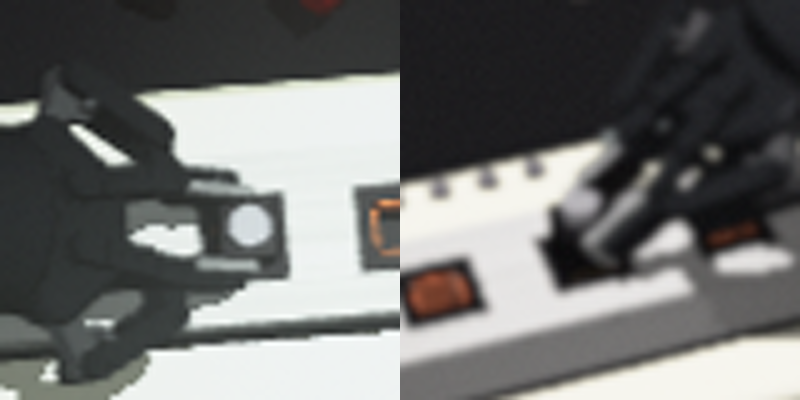

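```bash
python3 - <<'E'
from h import *
e,d=tilt(-50,YB); T=SB-[.0005,-.0138]
h=robot.line_to([*T,.1145],e,velocity=.03,f_stop=12); st("press %s"%h)
fingers.gripper_to(.5); c=np.array(robot.current_tool_pos()); robot.line_to((c-d*.05).tolist(),e,velocity=.12)
c=np.array(robot.current_tool_pos()); robot.line_to([c[0],c[1],.25],e,velocity=.25)
robot.move_to([.45,.15,.30],[180,0,94]); st("away")
a=vision.grab_frame("top"); b=vision.grab_frame("scene"); cv2.imwrite("pics/t8.png",a[...,::-1]); cv2.imwrite("pics/s8.png",b[...,::-1])
cv2.imwrite("pics/p8.png",np.hstack([cv2.resize(a[140:320,90:350],None,fx=1.54,fy=1.54),cv2.resize(b[180:250,230:330],None,fx=3.96,fy=3.96,interpolation=cv2.INTER_CUBIC)])[...,::-1])
E
```

```text
press True t173.2 pos [ 0.5968 -0.0145  0.121 ] yaw 94.1 F [-1.   0.7  4. ] gap 0.289 gf 50
away t175.5 pos [0.4496 0.1501 0.2986] yaw 94.0 F [ 0.2  0.1 -0.4] gap 0.501 gf 0
```

View pics/p8.png

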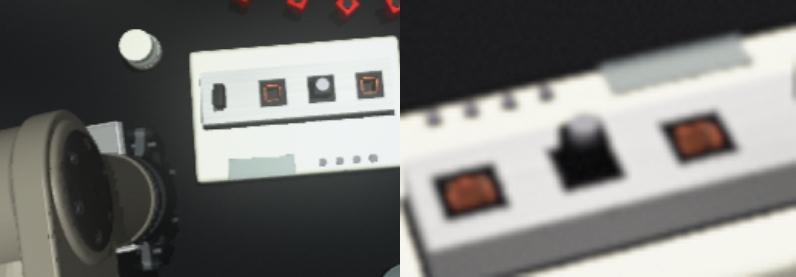

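```bash
python3 - <<'E'
from h import *
fingers.gripper_to(0,40); robot.move_to([*SB,.20],[180,0,94]); robot.line_to([*SB,.160],[180,0,94],velocity=.12)
h=robot.line_to([*SB,.140],velocity=.04,f_stop=12); st("touch %s"%h)
robot.line_to([*SB,.22],velocity=.25); robot.move_to([.45,-.05,.32],[180,0,94]); st("away")
a=vision.grab_frame("top"); b=vision.grab_frame("scene")
cv2.imwrite("pics/p9.png",np.hstack([cv2.resize(a[140:320,90:350],None,fx=1.54,fy=1.54),cv2.resize(b[180:250,230:330],None,fx=3.96,fy=3.96,interpolation=cv2.INTER_CUBIC)])[...,::-1])
E
```

```text
touch False t178.2 pos [ 0.5969 -0.0288  0.1398] yaw 94.0 F [-0.7 -0.8  1. ] gap 0.003 gf 0
away t179.4 pos [ 0.4503 -0.0484  0.3192] yaw 94.1 F [ 0.4  1.2 -0.8] gap 0.003 gf 0
```

View pics/p9.png

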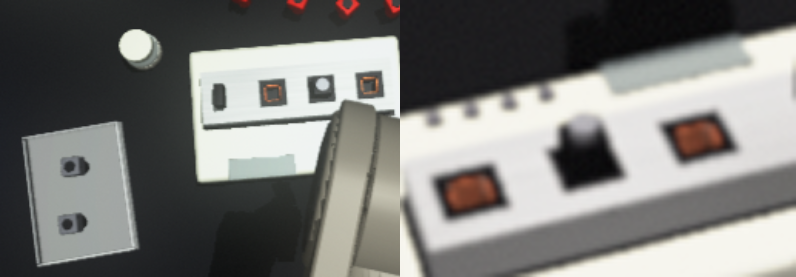

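```bash
python3 - <<'E'
from h import *
print("tip",robot.tip_reach)
robot.move_to([*SB,.17],[180,0,94]); robot.line_to([*SB,.146],velocity=.12)
h=robot.line_to([*SB,.126],velocity=.03,f_stop=10); st("touch %s"%h)
robot.line_to([*SB,.22],velocity=.25); robot.move_to([.45,-.05,.32],[180,0,94]); st("away")
b=vision.grab_frame("scene"); a=vision.grab_frame("top")
cv2.imwrite("pics/p10.png",np.hstack([cv2.resize(i[y0:y0+50,x0:x0+50],None,fx=8,fy=8,interpolation=cv2.INTER_CUBIC) for i,x0,y0 in((a,275,170),(b,250,190))])[...,::-1])
E
```

```text
tip 0.017
touch True t181.1 pos [ 0.5979 -0.0291  0.1391] yaw 94.0 F [-1.2 -0.1  6.5] gap 0.001 gf 3
away t182.3 pos [ 0.45   -0.0486  0.3191] yaw 94.1 F [-0.3 -0.2  0.1] gap 0.001 gf 0
```

View pics/p10.png

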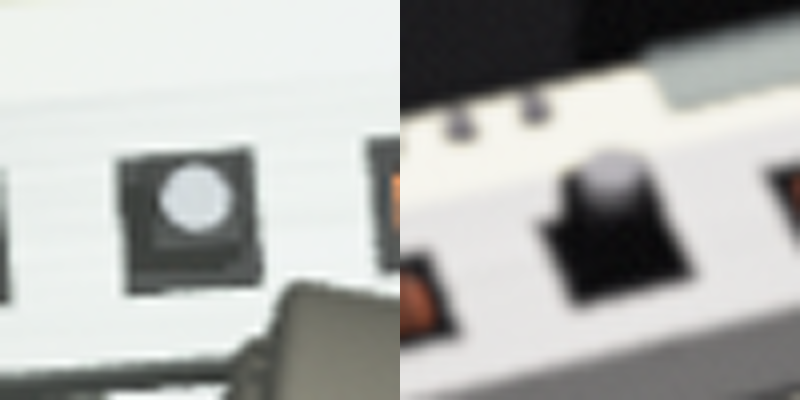

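```bash
python3 - <<'E'
from h import *
print(workorder.close_job()); st()
E
```

```text
the job is handed in; nothing more can be done
None
the job is handed in; nothing more can be done
```

I handed the job in at about 182 s, with no verdict returned: by my last pictures and touch checks both stoppers are in the tray, and the plug (knocked out once by the carried blade, then re-seated) and the blade are home.

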